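Lower the ratchet hold-down arm onto the block

ROBOT

A 6-joint arm with a two-finger parallel gripper is mounted at the origin on a cart in front of the work surface, level with it; the furniture and walls round the work are solid. World frame = base frame: x ahead of the robot, y to its left, z up, the work surface at z = 0. Lengths are in mm, angles in rad, forces in N, time in s.
With the tool pointing down it reaches from about 400 to 925 mm from the base axis. Payload 12.5 kg.
Tool frame: the origin (TCP) lies at the centre of the arm's flange, where the gripper is bolted on; the fingertips stand 190 mm ahead of it and the grasp point (between the pads) lies 171 mm ahead of it; z points along the fingers, y is the line along which they close (so a half turn about z gives the same grasp; the last joint's range is limited). The gripper opens to 95 mm and grips with 3 to 60 N. Pads are 20 mm wide; open, the fingers measure 119 mm over their backs; the gripper's body (75 mm by 180 mm) begins 59 mm behind the grasp point.
Start: joints at [-1.332, 0.491, 1.559, -0, 1.092, -0.106], TCP at [211.274, -588.207, 404.761] pointing down, gripper open.
Joint ranges: [-3.1, 3.1], [-0.84, 2.19], [0.05, 2.79], [-1.13, 4.28], [0.06, 2.93], [-2.69, 2.69]. Speed limits (rad/s): [2.22, 2.22, 2.79, 3.14, 3.14, 3.14].

INTERFACE

Orientations are given as [roll, pitch, yaw] about the fixed x, y, z axes, in that order (R = Rz(yaw) Ry(pitch) Rx(roll)).
In Python, from cell import env, read_camera, search_frame, cut_out gives the robot as it stands. The module is installed in compiled form; this text tells all that it offers.
- The arm moves only by the tool move_arm, never from a script. Its argument "commands" is a list of rows, each a list of 3 entries, a list of its own where there are three numbers: the shift along the world's x, y, z normalised to -1 to 1, where 1 is 0.03 m, then the turn about the world's z normalised to -1 to 1, where 1 is 0.08 rad, then the opening, from -1 (shut) to 1 (fully open), so that 0 is half open. A call has 1 to 20 rows; each row shifts and turns the commanded pose from where the row before left it; what a row does not reach is not made up. A row lasts 1/12 s, in which the tool goes at most 41.7 mm and 7.16 degrees, less where a joint would pass 70% of its speed; a pose out of reach is approached as far as the arm can. A call with a number of a shift or a turn outside -1 to 1 is refused whole. A call with a gripper value outside its range is refused whole. The fingers move at their own pace and stop on an object; the grip force is fixed at half the most. Time passes only in rows, so rows that do not move let the fingers close. It gives the time, the measured TCP pose, the force, the opening and the grip force at its end, in the units of the state.
- env.state(): the state, without advancing time (a new reading comes with each control period).
- read_camera(name): name is "scene" or "top" or "wrist"; returns a dict with "image" (480x640x3 uint8, red, green, blue), "fx", "fy", "cx", "cy" (pixels), "rvec" (rotation vector, rad) and "tvec" (3), from world to camera coordinates, as OpenCV has them. Camera axes: x right, y down, z forward; pixel columns grow to the right and rows downward; lengths in mm; the calibration is good to about 2 mm. A picture is of the moment at which its call begins. There is no depth.
- env.job_done(): hands the job in; it is judged then, once.
Trained networks look in a picture, given as the dict that the camera call returned (one of the last four; its "shot" number tells which), for a name from the list of things; names that differ only in an ending like _2 or _b are one class to them, and where a whole thing is asked for, a point or a joint stands for the part that bears it (a point fixed in the world has none). Each returns a list of dicts, best first, with "confidence" (0 to 1); they miss things now and then, are a little off and sometimes report something else, mostly with a low value. They report only what shows in the picture. A call takes as long as a camera call. They do not tell look-alikes from the thing itself.
- search_frame(thing, picture): "at" ([column, row] in pixels, amid what is visible of it).
- cut_out(thing, picture): "region" (480x640 bool, what is visible of it) and "at" ([column, row] in pixels, amid what is visible of it).
The state is a dict: "t": time; "joints": joint angles; "qvel": joint speeds; "tau": joint torques, N m; "eef_pos": TCP position; "tcp_rot": TCP orientation; "ft_force": force on the tool from outside, world axes, zero at the start; "moment": the same for the moment, N m; "opening": opening from 0.0 (shut) to 1.0 (fully open); "grip_force": force on a finger pad.
Only numpy, scipy, OpenCV 4.12 (cv2) and the standard library are available. Lean on these libraries where they do the work, as an engineer would, in place of code of your own. Each camera call takes 0.05 s, during which the arm holds its last target. There are 200 camera calls.

TASK

The arm of the bench hold-down is parked up on its ratchet. With the fingertips, press the thumb plate of the ratchet pawl down to its stop so that the pawl is clear of the teeth and stays clear, then push the arm down past its teeth until its rubber pad rests on the wooden block below. Do not grasp or lift anything, do not shift the block under the pad, and leave the spare block, the spanner and the folding rule alone.

Things in the scene. Friction and masses are not known exactly. Their poses are not given: they have to be found in the camera images.
- holddown: Grey base plate, 350 x 90 x 10 mm, bolted to the work surface. Origin on its underside below the arm's hinge; x points along the plate from the hinge to the free end of the arm, z up; the plate reaches from x = -165 to +185 mm. Two steel cheeks (34 mm long, 42 mm over their outer faces, 112 mm high) carry the hinge.
- hinge (a point): Centre of the arm's hinge, 95 mm above the underside of the base plate. The hinge axis is level, along the base plate's y axis.
- clamp_arm (a joint): Angle of the arm above level, rad: 0 = level, pad touching the wooden block; starts raised at 0.55 to 0.75 (stop 0.77). With the pawl engaged, teeth on the hinge disc stop it at 0.50 (0.45 if pushed hard; more teeth at 0.30, 0.10). The hinge is stiff (friction 1 N m): the arm stays where left; 4 to 7 N on the push plate moves it. Bar 18 x 14 mm.
- push_plate (a point): Centre of the upper face of the flat steel push plate (56 x 56 x 10 mm) at the arm's free end, 185 mm out from the hinge along the arm and 11 mm above the arm's line. It travels on an arc about the hinge, so it moves outwards as it comes down. Its x axis points out along the arm, z square to the plate.
- pad (a point): Centre of the underside of the round rubber pad (26 mm diameter) under the arm, 115 mm out from the hinge along the arm and 22 mm below the arm's line.
- pawl (a joint): Angle of the ratchet pawl, rad: 0 = engaged in the teeth (start), 0.35 = pressed down to its stop. From 0.20 on it is clear of the teeth. Its pivot is stiff with friction: it stays where it is left, it has no return spring. About 5 N on the thumb plate moves it.
- pawl_tail (a point): Centre of the upper face of the pawl's ribbed thumb plate (34 mm long, 40 wide, 7 thick), behind the hinge, away from the arm: when engaged 137 mm behind the hinge and 89 mm above the base plate's underside. It turns about a pivot 40 mm behind the hinge and 35 mm above the underside: over the full stroke it goes 36 mm down and 12 mm further from the hinge.
- workpiece: The wooden block under the pad: tapered, 50 mm along the arm by 28 mm across at its foot, 63 mm high, standing loose on the base plate (its foot 10 mm above the plate's underside). Origin at the centre of its underside.
- spare_block: Bystander: a like tapered wooden block, 28 x 51 x 64 mm, standing loose on the work surface beside the hold-down. Origin at the centre of its underside.
- spanner: Bystander: double open-ended steel spanner, 35 x 197 x 8 mm, lying loose on the work surface. Origin at the centre of its underside; long axis y.
- folding_rule: Bystander: folded yellow rule, 18 x 201 x 12 mm, lying loose on the work surface. Origin at the centre of its underside; long axis y.
Things that resemble listed ones, but are neither listed nor needed, are in the scene too. Leave any purple look-alike of the workpiece alone.

How it is judged:
By the outcome, as a careful person would: the job done as asked, in the order asked, and still so for the second after the job is handed in, with the robot touching nothing.
It also fails if it takes over 45 s, if anything falls off the work surface, if the arm or the gripper's body presses on something with over 40 N, if the wrist force passes 120 N, or if a joint passes its speed limit or range.

## Working session

There is one attempt and no reset: what is moved stays moved. The work goes in short steps, Python scripts to look and compute and a tool call to move; the robot and the scene stay as the last step left them, time stands still between calls to the robot, and variables do not carry over. Pictures are saved under pics/ and viewed, at most 10 in all, crops included, and the job is handed in when it is done.

Besides the shell and the picture viewer there is one more tool, called after "Call:" in YAML: its name, and indented under it one key for each argument. move_arm: Moves the arm, as the interface text tells. Its arguments: {"type":"object","properties":{"commands":{"type":"array","items":{"type":"array"}}},"required":["commands"]}

```bash
mkdir -p pics
cat > h.py <<'E'
import numpy as np,cv2
from cell import env, read_camera, search_frame, cut_out
def P(c,p):
    p=np.atleast_2d(np.array(p,float)); K=np.array([[c['fx'],0,c['cx']],[0,c['fy'],c['cy']],[0,0,1.]])
    return cv2.projectPoints(p,np.array(c['rvec'],float),np.array(c['tvec'],float),K,None)[0][:,0]
def ray(c,uv):
    R=cv2.Rodrigues(np.array(c['rvec'],float))[0]; t=np.array(c['tvec'],float).ravel()
    d=R.T@np.array([(uv[0]-c['cx'])/c['fx'],(uv[1]-c['cy'])/c['fy'],1]); return -R.T@t,d
def atz(c,uv,z):
    o,d=ray(c,uv); return o+d*(z-o[2])/d[2]
def tri(l):
    A=0;b=0
    for c,uv in l:
        o,d=ray(c,uv); d=d/np.linalg.norm(d); M=np.eye(3)-np.outer(d,d); A=A+M; b=b+M@o
    return np.linalg.solve(A,b)
def save(c,n): cv2.imwrite('pics/'+n,c['image'][:,:,::-1])
E
python3 - <<'E'
from h import *
print(env.state())
s=read_camera('scene');t=read_camera('top')
save(s,'s0.png');save(t,'t0.png')
for n in ['holddown','push_plate','pawl_tail','workpiece','spare_block','spanner','folding_rule','clamp_arm']:
  for k,c in (('s',s),('t',t)):
    print(n,k,[(np.round(r['at']).tolist(),round(r['confidence'],2)) for r in search_frame(n,c)[:3]])
E
```

```text
{'t': 0.0, 'joints': array([-1.33160795e+00,  4.91573985e-01,  1.55947975e+00,  8.66601596e-06,
        1.09169277e+00, -1.05628611e-01]), 'qvel': array([ 0.00065464,  0.00029389,  0.00024122, -0.00047483, -0.0005612 ,
        0.0004365 ]), 'tau': array([-3.15790828e-06, -6.12661815e+01, -2.58182484e+01,  6.91680377e-02,
        4.82427387e-02, -1.11504060e-04]), 'eef_pos': array([ 211.26120595, -588.17115616,  404.14222499]), 'tcp_rot': array([-3.14044603e+00, -1.29296928e-04,  3.44812916e-01]), 'ft_force': array([0.23074683, 0.17366614, 0.15646494]), 'moment': array([-0.01839447,  0.02101887, -0.00217666]), 'grip_force': 0.0, 'opening': 0.9983467532562922}
holddown s [([383.0, 267.0], 0.73)]
holddown t [([350.0, 264.0], 0.93), ([285.0, 247.0], 0.54)]
push_plate s [([354.0, 239.0], 0.9)]
push_plate t [([283.0, 247.0], 0.6)]
pawl_tail s [([443.0, 229.0], 0.91)]
pawl_tail t [([427.0, 284.0], 0.95)]
workpiece s [([281.0, 223.0], 0.96), ([327.0, 295.0], 0.65), ([228.0, 235.0], 0.63)]
workpiece t [([425.0, 284.0], 0.61), ([291.0, 254.0], 0.57), ([281.0, 297.0], 0.52)]
spare_block s [([360.0, 348.0], 0.66)]
spare_block t [([282.0, 297.0], 0.69)]
spanner s [([461.0, 313.0], 0.89)]
spanner t [([372.0, 329.0], 0.69)]
folding_rule s [([328.0, 250.0], 0.64)]
folding_rule t [([371.0, 329.0], 0.18)]
clamp_arm s [([349.0, 235.0], 0.77), ([382.0, 266.0], 0.24)]
clamp_arm t [([284.0, 248.0], 0.69)]
```

View pics/s0.png

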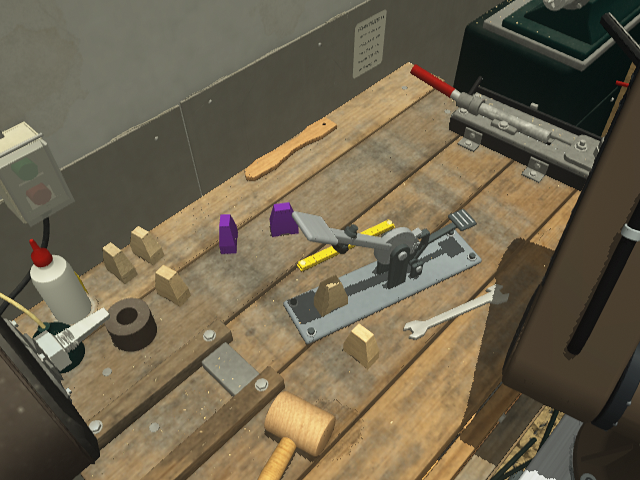

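View pics/t0.png

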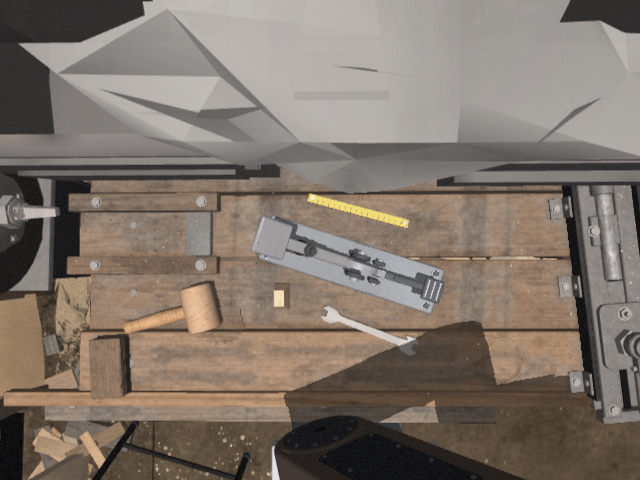

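Run:
```python
from h import *
s=read_camera('scene');t=read_camera('top')
print(ray(s,(320,240)),ray(t,(320,240)))
for n in ['pawl_tail','push_plate']:
  a=search_frame(n,s)[0]['at'];b=search_frame(n,t)[0]['at'];p=tri([(s,a),(t,b)]);print(n,p,P(s,p)-a,P(t,p)-b)
for r in cut_out('holddown',t)[:1]:
  m=r['region'].astype('uint8');print(cv2.minAreaRect(cv2.findNonZero(m)),m.sum())
  cv2.imwrite('pics/m.png',m*255)
```

```text
(array([149.1676214 , 503.12115648, 823.97834846]), array([ 0.46033771, -0.45183834, -0.76497132])) (array([503.18525268,  39.88490184, 922.22448702]), array([ 0.04239754,  0.02738341, -0.9988693 ]))
pawl_tail [ 465.60706952 -122.7143235    57.11226264] [[ 3.65297897 -0.0670394 ]] [[-2.20392875 -2.74439639]]
push_plate [510.35512181 106.16654636 195.44159465] [[-12.04105982  -2.06123268]] [[6.44716079 9.15430596]]
((348.2120056152344, 263.4765319824219), (195.78289794921875, 47.299766540527344), 17.650123596191406) 8902
```

The scene view shows the hold-down with its push plate at (313,228), thumb plate at (462,220) and block at (330,295). In the top view the base plate runs from about (260,235) to (440,290). I'll fit the plate's pose from its corners.

Run:
```python
import cv2
t=cv2.imread('pics/t0.png')[205:320,245:455];cv2.imwrite('pics/t0c.png',cv2.resize(t,None,fx=3.8,fy=3.8,interpolation=cv2.INTER_CUBIC))
t=cv2.imread('pics/s0.png')[195:345,280:490];cv2.imwrite('pics/s0c.png',cv2.resize(t,None,fx=3.8,fy=3.8,interpolation=cv2.INTER_CUBIC))
```

```text
(no output)
```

View pics/t0c.png

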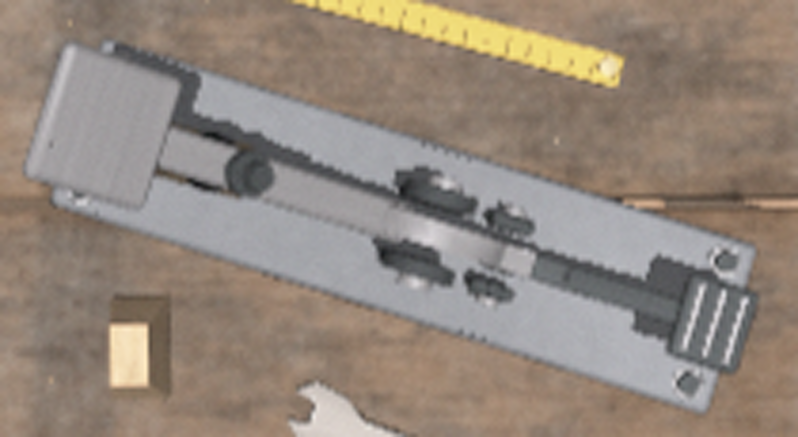

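View pics/s0c.png

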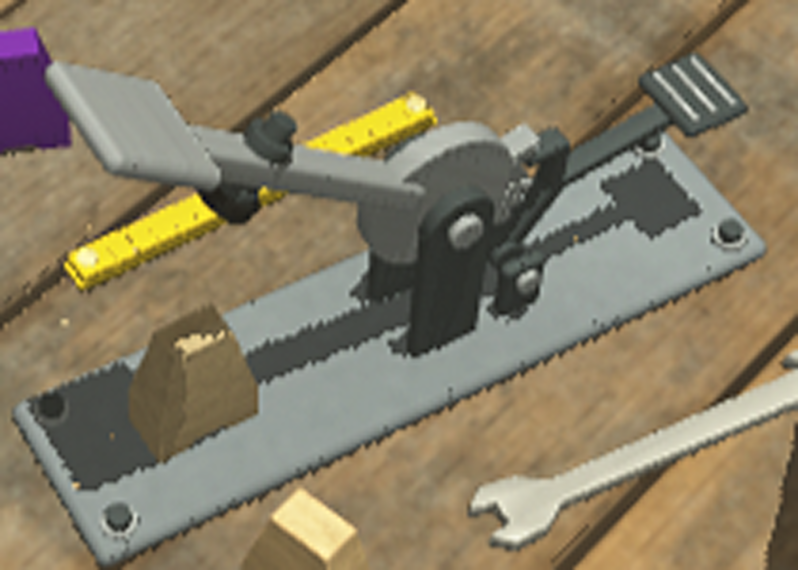

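The crops show the plate corners, the thumb plate centred at (713,322) in the top crop and (696,95) in the scene crop, and the push plate at (107,126) and (132,126).

```bash
cat >> h.py <<'E'
def W(x,q): # holddown frame -> world, q=(X,Y,yaw)
    x=np.atleast_2d(x); c,s=np.cos(q[2]),np.sin(q[2]); return np.c_[q[0]+c*x[:,0]-s*x[:,1],q[1]+s*x[:,0]+c*x[:,1],x[:,2]]
E
python3 - <<'E'
from h import *
from scipy.optimize import least_squares as ls
s=read_camera('scene');t=read_camera('top')
f=lambda c,o:np.array(c)/3.8+o
T=f([(107,42),(52,200),(755,245),(707,412)],(245,205)); S=f([(15,410),(103,563),(767,250)],(280,195))
C=np.array([(185,-45,10),(185,45,10),(-165,-45,10),(-165,45,10)])
# y side: top image up=+x world; yaw ~ direction left=+y
print('plate pts',[atz(t,u,10).round(1).tolist() for u in T],[atz(s,u,10).round(1).tolist() for u in S])
pt,ps=f((713,322),(245,205)),f((696,95),(280,195)); bt,bs=f((107,126),(245,205)),f((132,126),(280,195))
def mod(v,c):
    q=v[:3];a=v[3]; p=(185*np.cos(a)-11*np.sin(a),0,95+185*np.sin(a)+11*np.cos(a))
    return P(c,W(np.vstack([C,(-137,0,89),p]),q))
def res(v):
    a=mod(v,t)-np.vstack([T,pt,bt]); b=mod(v,s)-0; b=b[[0,1,3,4,5]] if 0 else b
    b=np.vstack([b[0]-S[0],b[1]-S[1],b[3]-S[2],b[4]-ps,b[5]-bs]); return np.r_[a,b].ravel()
best=None
for sw in (0,1):
    if sw: C[:,1]*=-1
    r=ls(res,[490,0,1.3,.65]); print(r.cost,r.x)
    if best is None or r.cost<best.cost: best=r
    if r is best: print(res(r.x).reshape(-1,2).round(1).tolist()); print(W([(0,0,0),(-137,0,89),(-149,0,53)],r.x))
print('tri',tri([(t,pt),(s,ps)]),tri([(t,bt),(s,bs)]))
E
```

```text
plate pts [[588.7, 155.4, 10.0], [508.4, 183.2, 10.0], [484.4, -171.7, 10.0], [400.9, -146.3, 10.0]] [[587.0, 161.0, 10.0], [505.2, 188.3, 10.0], [398.5, -139.7, 10.0]]
19.55271956979878 [491.96087892  -2.64653534   1.25863797   0.64387684]
[[-2.1, -1.5], [-2.1, 1.3], [0.9, 0.1], [-0.2, 1.3], [-0.3, 0.5], [-1.6, 0.6], [-1.3, -2.1], [0.1, -0.7], [2.0, -2.0], [0.1, -2.2], [0.9, -0.3]]
[[ 491.96087892   -2.64653534    0.        ]
 [ 449.88634272 -133.02572618   89.        ]
 [ 446.20098189 -144.44580129   53.        ]]
7280.304011812001 [484.43950682  -1.78548463   1.19540473   0.63132957]
tri [ 450.2192014  -135.25789388   81.41747215] [537.21119995 130.4678717  211.47392927]
```

Call:
move_arm:
  commands:
    - [[0.465,0.883,0],0,-1]
    - [[0.465,0.883,0],0,-1]
    - [[0.465,0.883,0],0,-1]
    - [[0.465,0.883,0],0,-1]
    - [[0.465,0.883,0],0,-1]
    - [[0.465,0.883,0],0,-1]
    - [[0.465,0.883,0],0,-1]
    - [[0.465,0.883,-0.2],0,-1]
    - [[0.465,0.883,-0.2],0,-1]
    - [[0.465,0.883,-0.2],0,-1]
    - [[0.465,0.883,-0.2],0,-1]
    - [[0.465,0.883,-0.3],0,-1]
    - [[0.465,0.883,-0.3],0,-1]
    - [[0.465,0.883,-0.4],0,-1]
    - [[0.465,0.883,-0.4],0,-1]
    - [[0.465,0.883,-0.4],0,-1]
    - [[0.465,0.883,-0.4],0,-1]
    - [[0,0,0],0,-1]
    - [[0,0,0],0,-1]
    - [[0,0,0],0,-1]

```text
t: 3.02
eef_pos: [448.4, -138.1, 315.0]
tcp_rot: [3.141, -0.0, 0.345]
ft_force: [-0.2, -0.5, -0.6]
opening: -0.0
grip_force: 0.0
```

Run:
```python
from h import *
s=read_camera('scene');w=read_camera('wrist')
a=cv2.resize(s['image'][120:280,360:520],(480,480),interpolation=cv2.INTER_CUBIC)
b=cv2.resize(w['image'],(320,240)); o=np.zeros((480,800,3),np.uint8);o[:,:480]=a;o[:240,480:]=b
cv2.imwrite('pics/c1.png',o[:,:,::-1])
print(search_frame('pawl_tail',w)[:1],P(w,[448.4,-138.1,89]))
```

```text
[{'at': [275.3, 236.5], 'confidence': 0.73}] [[317.47367523 276.41293316]]
```

View pics/c1.png

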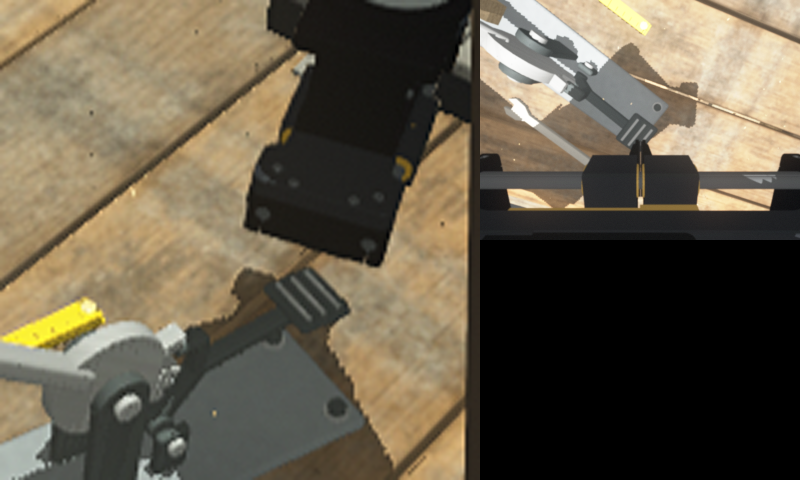

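Scene: the fingers hang above the thumb plate. Wrist: the fingertip is at about (320,290), with the plate just ahead at (312,256). I'll check this with the model overlaid.

Run:
```python
from h import *
w=read_camera('wrist');q=[491.96,-2.65,1.2586]
im=cv2.resize(w['image'][180:330,220:420],None,fx=4,fy=4,interpolation=cv2.INTER_CUBIC)
def d(p,col,close=True):
    u=((P(w,p)-(220,180))*4).astype(int); cv2.polylines(im,[u.reshape(-1,1,2)],close,col,1)
d(W([(-120,-20,89),(-120,20,89),(-154,20,89),(-154,-20,89)],q),(255,0,0))
d(W([(185,-45,10),(185,45,10),(-165,45,10),(-165,-45,10)],q),(0,255,0))
d(np.array([448.4,-138.1,125])+[(-5,0,0),(5,0,0)],(255,255,0)); d(np.array([448.4,-138.1,125])+[(0,-5,0),(0,5,0)],(255,255,0))
cv2.imwrite('pics/w1.png',im[:,:,::-1])
```

```text
(no output)
```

View pics/w1.png

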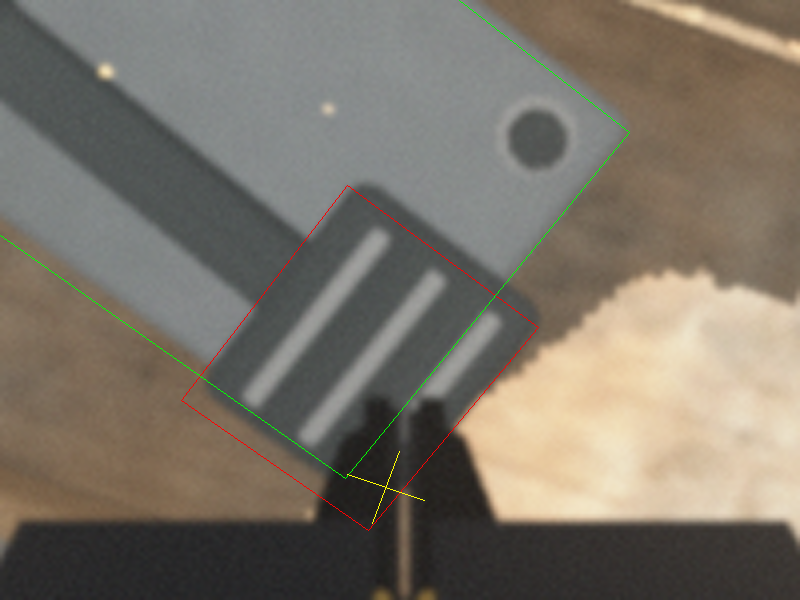

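The model matches the thumb plate to about 3 mm, and the tip will land near its centre, slightly rearward. Descending along the arc.

Call:
move_arm:
  commands:
    - [[0,0,-0.4],0,-1]
    - [[0,0,-0.4],0,-1]
    - [[0,0,-0.3],0,-1]
    - [[0,0,-0.1],0,-1]
    - [[-0.01,-0.04,-0.1],0,-1]
    - [[-0.01,-0.04,-0.1],0,-1]
    - [[0,0,0],0,-1]

```text
t: 3.8
eef_pos: [447.7, -140.8, 272.8]
tcp_rot: [3.142, 0.0, 0.344]
ft_force: [0.0, -0.5, 0.5]
opening: -0.001
grip_force: 0.3
```

Call:
move_arm:
  commands:
    - [[-0.01,-0.04,-0.1],0,-1]
    - [[-0.01,-0.04,-0.1],0,-1]
    - [[-0.01,-0.04,-0.1],0,-1]
    - [[-0.01,-0.04,-0.1],0,-1]
    - [[0,0,0],0,-1]

```text
t: 4.22
eef_pos: [446.5, -145.3, 260.5]
tcp_rot: [-3.142, 0.0, 0.345]
ft_force: [-0.9, -1.4, 1.9]
opening: 0.007
grip_force: 1.1
```

Run:
```python
from h import *
w=read_camera('wrist');s=read_camera('scene');print(env.state()['ft_force'])
a=cv2.resize(w['image'][160:340,220:420],(444,400));b=cv2.resize(s['image'][180:300,385:495],(356,400),interpolation=cv2.INTER_CUBIC)
cv2.imwrite('pics/w2.png',np.hstack([a,b])[:,:,::-1])
```

```text
[-0.65194869 -0.16896612  1.05975343]
```

View pics/w2.png

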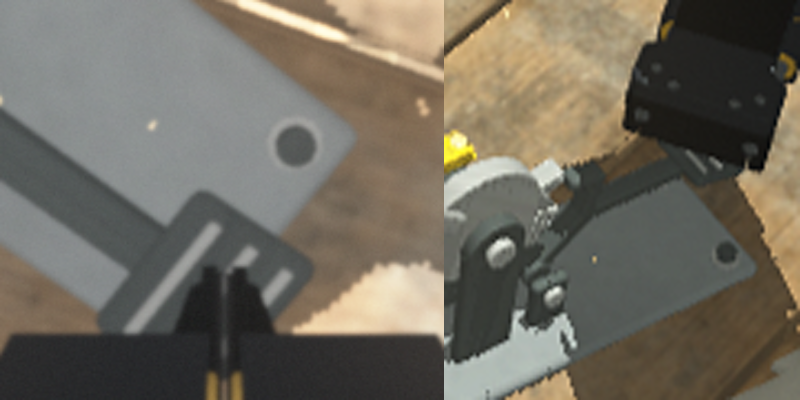

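Wrist: the tips rest centrally on the thumb plate, at about (222,270), and the plate is going down. Continuing to the stop.

Call:
move_arm:
  commands:
    - [[-0.01,-0.03,-0.1],0,-1]
    - [[-0.01,-0.03,-0.1],0,-1]
    - [[-0.01,-0.03,-0.1],0,-1]
    - [[0,0,0],0,-1]

```text
t: 4.65
eef_pos: [445.8, -147.9, 251.2]
tcp_rot: [-3.142, 0.0, 0.345]
ft_force: [-0.5, -0.8, 1.3]
opening: 0.005
grip_force: 0.7
```

Call:
move_arm:
  commands:
    - [[0,-0.01,-0.1],0,-1]
    - [[0,0,0],0,-1]

```text
t: 4.82
eef_pos: [445.7, -148.3, 248.4]
tcp_rot: [3.141, 0.0, 0.345]
ft_force: [-1.3, -3.3, 2.8]
opening: 0.005
grip_force: 1.5
```

Call:
move_arm:
  commands:
    - [[0,-0.02,-0.08],0,-1]
    - [[0,0,0],0,-1]

```text
t: 4.98
eef_pos: [445.7, -148.8, 246.1]
tcp_rot: [-3.142, 0.0, 0.345]
ft_force: [-2.2, -2.2, 3.4]
opening: 0.005
grip_force: 1.6
```

Call:
move_arm:
  commands:
    - [[0,-0.01,-0.06],0,-1]
    - [[0,0,0],0,-1]

```text
t: 5.15
eef_pos: [445.7, -149.1, 244.3]
tcp_rot: [-3.142, 0.0, 0.345]
ft_force: [-2.3, -3.1, 3.4]
opening: 0.006
grip_force: 1.9
```

Call:
move_arm:
  commands:
    - [[0,0,-0.06],0,-1]
    - [[0,0,0],0,-1]

```text
t: 5.32
eef_pos: [445.7, -149.1, 243.3]
tcp_rot: [3.141, -0.0, 0.345]
ft_force: [-4.6, -2.4, 16.5]
opening: 0.003
grip_force: 8.8
```

The stop is reached: tip z is 53 and force jumped to 16 N. Next, lift and move over the push plate.

Call:
move_arm:
  commands:
    - [[0,0,0.2],0,-1]
    - [[0,0,0.6],0,-1]
    - [[0,0,0.9],0,-1]
    - [[0,0,0.9],0,-1]
    - [[0,0,0.9],0,-1]
    - [[0,0,0.9],0,-1]
    - [[0,0,0.9],0,-1]
    - [[0,0,0.9],0,-1]
    - [[0,0,0.9],0,-1]
    - [[0.3,0.937,0],0,-1]
    - [[0.3,0.937,0],0,-1]
    - [[0.3,0.937,0],0,-1]
    - [[0.3,0.937,0],0,-1]
    - [[0.3,0.937,0],0,-1]
    - [[0.3,0.937,0],0,-1]
    - [[0.3,0.937,0],0,-1]
    - [[0.3,0.937,0],0,-1]
    - [[0.3,0.937,0],0,-1]
    - [[0.3,0.937,0],0,-1]
    - [[0,0,0],0,-1]

```text
t: 6.98
eef_pos: [536.5, 135.9, 455.3]
tcp_rot: [-3.141, -0.0, 0.348]
ft_force: [-0.7, -0.0, -1.3]
opening: 0.001
grip_force: 0.0
```

Run:
```python
from h import *
w=read_camera('wrist');t=read_camera('top');s=read_camera('scene');q=[491.96,-2.65,1.2586]
print(env.state()['eef_pos'],env.state()['ft_force'])
for n,c in (('s',s),('t',t)):
  r=search_frame('pawl_tail',c)[:1]; print(n,r,P(c,W([(-137,0,89),(-149,0,53)],q)))
a=.644;p=W([(185*np.cos(a)-11*np.sin(a),0,95+185*np.sin(a)+11*np.cos(a))],q);print(p)
im=w['image'].copy()
ex=np.array([np.cos(a),0,np.sin(a)]);ez=np.array([-np.sin(a),0,np.cos(a)])
C=[(0,0,95)+ex*(185+i*28)+ez*11+np.array([0,j*28,0]) for i,j in((1,1),(1,-1),(-1,-1),(-1,1))]
cv2.polylines(im,[P(w,W(C,q)).astype(int).reshape(-1,1,2)],True,(255,0,0),1)
b=cv2.resize(s['image'][180:300,385:495],(330,360))
o=np.zeros((480,800,3),np.uint8);o[:,:470]=im[:,85:555];o[:360,470:]=b
cv2.imwrite('pics/w3.png',o[:,:,::-1])
print([((q[0]+np.cos(q[2])*x),(q[1]+np.sin(q[2])*x),z) for a in (.644,.5,.4,.3,.2,.1,0) for x,z in [(185*np.cos(a)-11*np.sin(a),95+185*np.sin(a)+11*np.cos(a))]])
```

```text
[535.51648547 132.3016128  455.4290888 ] [0.03938175 0.13371572 0.60833873]
s [{'at': [436.5, 236.9], 'confidence': 0.9}] [[463.22989225 217.8114603 ]
 [465.31212538 229.25104454]]
t [{'at': [426.9, 287.5], 'confidence': 0.84}] [[432.30992941 290.26663257]
 [434.49810311 291.02337645]]
[[535.37258135 131.85800803 214.87052831]]
[(np.float64(535.3725813480319), np.float64(131.85800803137897), np.float64(214.8705283050467)), (np.float64(540.2067703369805), np.float64(146.83608837490564), np.float64(193.34713282257164)), (np.float64(542.9814330259226), np.float64(155.43300520545725), np.float64(177.1740642611321)), (np.float64(545.246306421513), np.float64(162.45040890328994), np.float64(160.1799396127295)), (np.float64(546.9787606574508), np.float64(167.81818389030025), np.float64(142.53455855333996)), (np.float64(548.1614856236837), np.float64(171.48269713316847), np.float64(124.4142278977215)), (np.float64(548.7826639233058), np.float64(173.40733402689884), np.float64(106.0))]
```

View pics/w3.png

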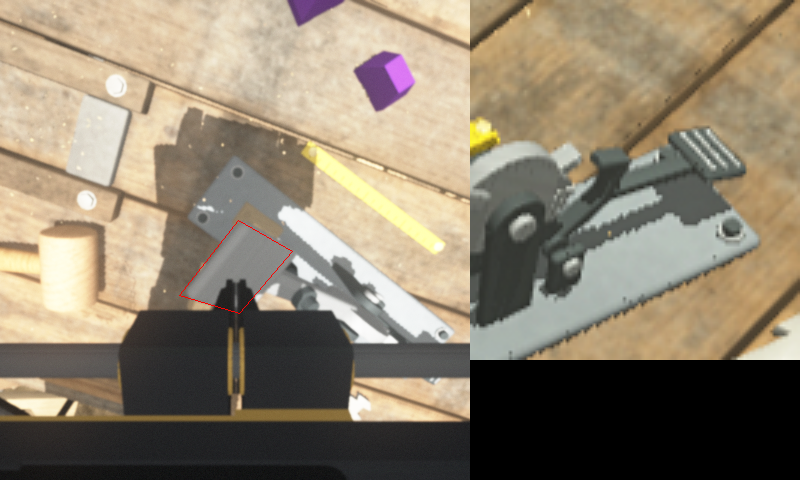

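Scene crop: the pawl is pressed down, clear of the disc's teeth. Wrist: the model outline fits the push plate, and the tip is over its centre at about (237,285). Pushing down along the arc.

Call:
move_arm:
  commands:
    - [[0,0,-0.7],0,-1]
    - [[0,0,-0.7],0,-1]
    - [[0,0,0],0,-1]
    - [[0.04,0.125,-0.2],0,-1]
    - [[0.04,0.125,-0.2],0,-1]
    - [[0.04,0.125,-0.2],0,-1]
    - [[0,0,0],0,-1]

```text
t: 7.82
eef_pos: [539.5, 143.9, 395.2]
tcp_rot: [-3.142, 0.0, 0.345]
ft_force: [-0.3, 0.2, -0.4]
opening: 0.003
grip_force: 0.3
```

Call:
move_arm:
  commands:
    - [[0.04,0.125,-0.2],0,-1]
    - [[0.03,0.095,-0.193],0,-1]
    - [[0.03,0.095,-0.193],0,-1]
    - [[0.03,0.095,-0.193],0,-1]
    - [[0,0,0],0,-1]

```text
t: 8.23
eef_pos: [543.4, 156.3, 371.2]
tcp_rot: [-3.141, 0.001, 0.345]
ft_force: [0.7, -0.2, 0.2]
opening: 0.007
grip_force: 0.1
```

Run:
```python
from h import *
w=read_camera('wrist');s=read_camera('scene');q=[491.96,-2.65,1.2586]
print(env.state()['ft_force'])
im=s['image'][170:330,260:480].copy()
for a,col in((.644,(255,0,0)),(.4,(0,255,0))):
  ex=np.array([np.cos(a),0,np.sin(a)]);ez=np.array([-np.sin(a),0,np.cos(a)])
  C=[(0,0,95)+ex*(185+i*28)+ez*11+np.array([0,j*28,0]) for i,j in((1,1),(1,-1),(-1,-1),(-1,1))]
  cv2.polylines(im,[(P(s,W(C,q))-(260,170)).astype(int).reshape(-1,1,2)],True,col,1)
cv2.imwrite('pics/s4.png',cv2.resize(im,None,fx=3.5,fy=3.5)[:,:,::-1])
```

```text
[0.11116761 1.51647715 0.41474129]
```

View pics/s4.png

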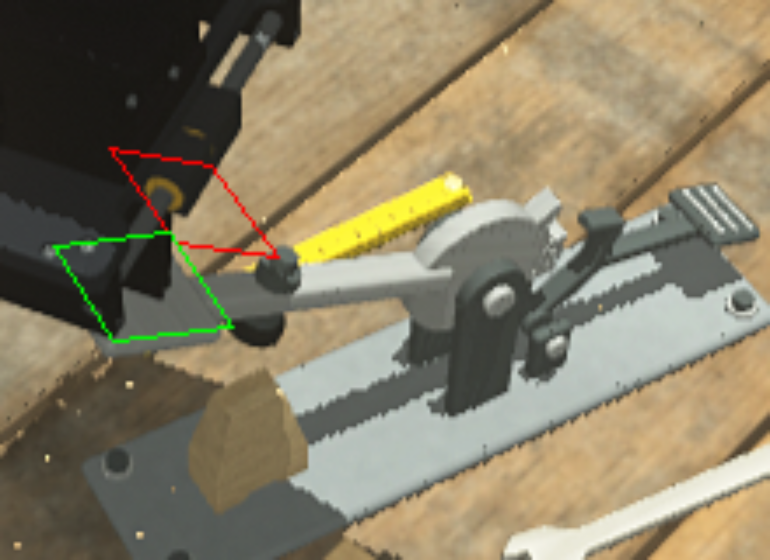

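The arm followed down to about 0.39 and is past the first tooth, with the pawl still down. Continuing.

Call:
move_arm:
  commands:
    - [[0.025,0.08,-0.2],0,-1]
    - [[0.025,0.08,-0.2],0,-1]
    - [[0.025,0.08,-0.2],0,-1]
    - [[0.02,0.06,-0.21],0,-1]
    - [[0.02,0.06,-0.21],0,-1]
    - [[0.02,0.06,-0.21],0,-1]
    - [[0,0,0],0,-1]

```text
t: 8.92
eef_pos: [547.2, 168.5, 333.9]
tcp_rot: [-3.141, 0.002, 0.345]
ft_force: [1.0, 0.1, 0.2]
opening: 0.003
grip_force: 0.0
```

Call:
move_arm:
  commands:
    - [[0.01,0.04,-0.2],0,-1]
    - [[0.01,0.04,-0.2],0,-1]
    - [[0.01,0.04,-0.2],0,-1]
    - [[0.01,0.02,-0.15],0,-1]
    - [[0,0.02,-0.1],0,-1]
    - [[0,0,0],0,-1]

```text
t: 9.42
eef_pos: [548.5, 173.1, 309.2]
tcp_rot: [3.142, 0.001, 0.345]
ft_force: [-0.3, 1.5, 0.7]
opening: 0.003
grip_force: 0.0
```

Call:
move_arm:
  commands:
    - [[0,0,-0.1],0,-1]
    - [[0,0,-0.05],0,-1]
    - [[0,0,0],0,-1]

```text
t: 9.67
eef_pos: [548.5, 173.2, 305.3]
tcp_rot: [-3.142, -0.0, 0.345]
ft_force: [-0.4, -0.3, 0.8]
opening: 0.003
grip_force: 0.3
```

Tip z is 115; contact with the block is expected near 106.

Call:
move_arm:
  commands:
    - [[0,0,-0.1],0,-1]
    - [[0,0,-0.1],0,-1]
    - [[0,0,0],0,-1]

```text
t: 9.92
eef_pos: [548.5, 173.1, 299.1]
tcp_rot: [3.141, -0.0, 0.345]
ft_force: [0.1, 0.2, 0.1]
opening: 0.003
grip_force: 0.2
```

Call:
move_arm:
  commands:
    - [[0,0,-0.06],0,-1]
    - [[0,0,0],0,-1]

```text
t: 10.08
eef_pos: [548.5, 173.1, 297.4]
tcp_rot: [3.141, 0.0, 0.345]
ft_force: [0.2, 1.4, 0.3]
opening: 0.007
grip_force: 0.2
```

Call:
move_arm:
  commands:
    - [[0,0,-0.05],0,-1]
    - [[0,0,0],0,-1]

```text
t: 10.25
eef_pos: [548.5, 173.1, 296.4]
tcp_rot: [3.142, -0.0, 0.345]
ft_force: [-0.4, 1.0, 4.4]
opening: 0.0
grip_force: 2.2
```

Call:
move_arm:
  commands:
    - [[0,0,-0.04],0,-1]
    - [[0,0,0],0,-1]

```text
t: 10.42
eef_pos: [548.4, 173.1, 296.2]
tcp_rot: [3.141, -0.001, 0.345]
ft_force: [-4.9, 0.3, 17.1]
opening: 0.003
grip_force: 8.3
```

Firm contact: 17 N at tip z 106, as the geometry predicts. Lifting clear and checking.

Call:
move_arm:
  commands:
    - [[0,0,0.1],0,-1]
    - [[0,0,0.5],0,-1]
    - [[0,0,0.9],0,-1]
    - [[0,0,0.9],0,-1]
    - [[0,0,0.9],0,-1]
    - [[-0.3,-0.9,0.9],0,-1]
    - [[-0.3,-0.9,0.9],0,-1]
    - [[-0.3,-0.9,0.5],0,-1]
    - [[-0.3,-0.9,0],0,-1]
    - [[-0.3,-0.9,0],0,-1]
    - [[-0.3,-0.9,0],0,-1]
    - [[-0.3,-0.9,0],0,-1]
    - [[0,0,0],0,-1]
    - [[0,0,0],0,-1]

```text
t: 11.58
eef_pos: [485.1, -17.0, 462.9]
tcp_rot: [-3.142, 0.001, 0.342]
ft_force: [0.5, 0.4, -0.5]
opening: 0.005
grip_force: 0.0
```

Run:
```python
from h import *
s=read_camera('scene')
cv2.imwrite('pics/s5.png',cv2.resize(s['image'][170:370,260:500],None,fx=3,fy=3)[:,:,::-1])
```

```text
(no output)
```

View pics/s5.png

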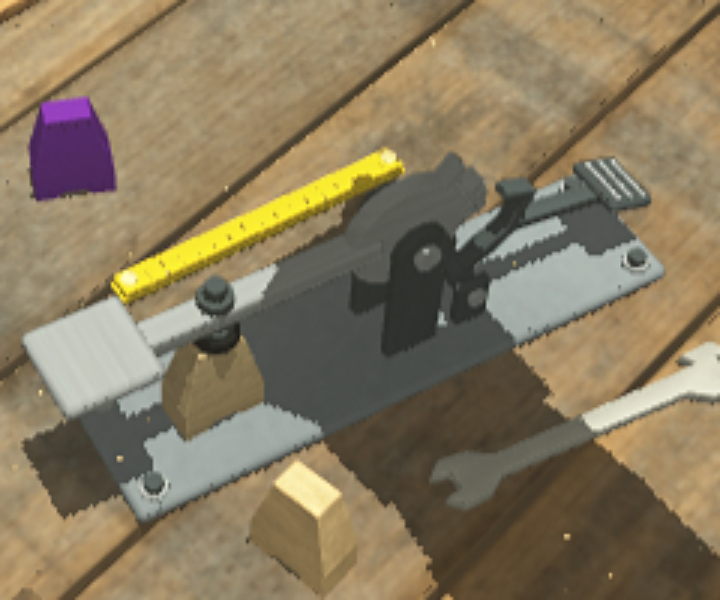

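The arm is level with its pad on the block, the pawl is down and clear, and the bystanders have not moved.

```bash
python3 -c "
from cell import env; print(env.job_done())"
```

```text
the job is handed in; nothing more can be done
None
```

The job is done and handed in: I pressed the pawl to its stop, where it stayed clear of the teeth, then pushed the arm down until its pad rested on the block. The last picture shows the block and bystanders in place and the robot clear, at about 12 s of the 45 s allowed; no verdict came back.

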